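# Sweep the offcuts off a sign blank into the scrap tray

## Robot

A 7-joint arm with a two-finger parallel gripper is mounted at the origin on the work surface. World frame = base frame: x ahead of the robot, y to its left, z up, the work surface at z = 0. Lengths are in m, angles in rad, forces in N, time in s.
With the tool pointing down it reaches from about 0.4 to 0.85 m from the base axis. Payload 4.5 kg.
Tool frame: the origin (TCP) lies at the very end of the fingers, on their centre line; the grasp point (between the pads) lies 19 mm behind it (r.pinch_z is the distance from the TCP to the grasp point, in m); x points along the fingers, y is the direction in which the jaws open and shut, and the axes are right-handed (so a half turn about x gives the same grasp; the last joint's range is limited). The gripper opens to 88 mm and grips with 3 to 60 N. Pads are 18 mm wide; open, the fingers measure 123 mm over their backs; the gripper's body (75 mm by 187 mm) begins 45 mm behind the grasp point.
Start: joints at [1.286, 0.689, -0.195, 1.565, 0.157, 0.902, -0.215], TCP at [0.196, -0.594, 0.239] pointing down, gripper open.
Joint ranges: [-3.01, 3.01], [-0.46, 2.08], [-1.47, 1.51], [0.13, 2.56], [-1, 4.14], [0.04, 2.09], [-2.66, 2.66]. Speed limits (rad/s): [2.57, 2.57, 3.14, 3.14, 3.14, 3.14, 3.14].

## Interface

Orientations are given as a unit quaternion [x, y, z, w].
In Python, from plant import telemetry, cams, job, r gives the robot as it stands.
- The arm moves only by the tool send_rows, never from a script. Its argument "commands" is one flat list of numbers, 7 for each row, row after row: the shift along the world's x, y, z as a fraction of full scale, then the turn, a rotation vector about the world's x, y, z as a fraction of full scale, then the closure, from 0 (fully open) to 1 (shut). In form: [dx, dy, dz, wx, wy, wz, claw, dx, dy, dz, wx, wy, wz, claw, ...]. A call has 1 to 12 rows; each row shifts and turns the pose as measured when the row begins; what a row does not reach is not made up. Full scale, the value 1, is 250 mm for a shift and 90 degrees for a turn. A row lasts 1/10 s, in which the tool goes at most 50 mm and 8.59 degrees, less where a joint would pass 70% of its speed; a pose out of reach is approached as far as the arm can. A call with a number of a shift or a turn outside -1 to 1 is refused whole. A call with a gripper value outside its range is refused whole. The fingers move at their own pace and stop on an object; "newtons" is the grip in N (left out, the last holds). Time passes only in rows, so rows that do not move let the fingers close. It gives the time, the measured TCP pose, the force and the opening at its end, in the units of the state.
- telemetry.get_state(): the state, without advancing time (a new reading comes with each control period).
- cams.snapshot(name): name is "scene" or "top" or "wrist"; returns a dict with "image" (384x512x3 uint8, blue, green, red), "intrinsics" (3x3 intrinsics, pixels), "world_to_cam" (4x4, takes a point from world to camera coordinates). Camera axes: x right, y down, z forward; pixel columns grow to the right and rows downward; lengths in m; the calibration is good to about 2 mm. A picture is of the moment at which its call begins. There is no depth.
- job.finish_job(): hands the job in, once; it reports no verdict.
The state is a dict: "clock": time; "q": joint angles; "qd": joint speeds; "joint_torque": joint torques, N m; "tool_pos": TCP position; "eef_rot": TCP orientation; "contact_force": force on the tool from outside, world axes, zero at the start; "moment": the same for the moment, N m; "opening": opening from 0.0 (shut) to 1.0 (fully open).
Only numpy, scipy, OpenCV 4.12 (cv2) and the standard library are available. Lean on these libraries where they do the work, as an engineer would, in place of code of your own. Each camera call takes 0.05 s, during which the arm holds its last target.

## Task

Clear this sign blank for painting: sweep the three wooden offcuts along the board and over its open edge, so that all three end up down in the scrap tray. Only push them, do not pick any of them up, and leave the small paint pot standing where it is on the board. Do not disturb the jar or the roller on the bench.

Things in the scene. Friction and masses are not known exactly. Their poses are not given: they have to be found in the camera images.
- sign_blank: Fixed grey board, 254 (its x) by 260 mm (its y), face 50 mm above the bench. Black rim, 12 mm wide, 12 mm above the face, on its -x, +x and -y sides; the +y end is open and flush, with the tray against it. Bare face: x -115 to 115, y -118 to 130 mm. Origin: board centre at bench level, z up. Place and turn vary.
- scrap_tray: Fixed open steel tray standing on the bench against the open end of the sign blank, same heading as the blank: 270 mm (its x) by 130 mm (its y) outside and 40 mm high, walls and floor 4 mm thick, so its rim is 10 mm below the board's face. Origin: centre of its underside; its -y wall is 1 mm from the board's open edge.
- square_offcut_mid (a point): Loose wooden offcut, a square block 36 x 36 mm and 20 mm high, about 22 g, flat on the sign blank, at any turn. The point is its centre, half-way up (10 mm above the board's face).
- bar_offcut_mid (a point): Loose wooden offcut, a bar 50 mm (its x) by 24 mm (its y) and 20 mm high, about 22 g, flat on the sign blank, its long side within about 30 degrees of square to the sweep. The point is its centre, half-way up (10 mm above the board's face).
- round_plug_mid (a point): Loose round wooden plug from a hole saw, 38 mm diameter, 20 mm high, about 20 g, lying flat on the sign blank nearer its open end. The point is its centre, half-way up (10 mm above the board's face).
- paint_pot_mid (a point): Small closed metal paint pot, 40 mm diameter (lid 43 mm) and 48 mm high, about 120 g, standing loose on the sign blank among the offcuts; it must stay. The point is its centre, 24 mm above the board's face.
- jar: Closed glass jar, 64 mm diameter, 85 mm high, standing on the bench to the right (-y) of the sign blank; must stay. Origin: centre of its underside.
- roller: Paint roller with a green handle lying on the bench to the left (+y) of the tray, grey sleeve 36 mm diameter and 90 mm long, handle pointing roughly to -x, about 0.2 m long in all; must stay. Origin: under the centre of the sleeve.

How it is judged:
By the outcome, as a careful person would: the job done as asked, in the order asked, and still so for the second after the job is handed in, with the robot touching nothing.
It also fails if it takes over 58 s, if anything falls off the work surface, if the arm or the gripper's body presses on something with over 40 N, if the wrist force passes 120 N, or if a joint passes its speed limit or range.

## Working session

There is one attempt and no reset: what is moved stays moved. The work goes in short steps, Python scripts to look and compute and a tool call to move; the robot and the scene stay as the last step left them, time stands still between calls to the robot, and variables do not carry over. Pictures are saved under pics/ and viewed, and the job is handed in when it is done.

Besides the shell and the picture viewer there is one more tool, called after "Call:" as a command line: name --argument value ..., lists and objects as JSON in quotes. send_rows: Moves the arm, as the interface text tells. Its arguments: {"type":"object","properties":{"commands":{"type":"array"},"newtons":{"type":"number"}},"required":["commands"]}

```bash
ls; mkdir -p pics; cat > h.py <<'E'
import numpy as np, cv2
from plant import telemetry, cams, job, r
def snap(n,f):
    s=cams.snapshot(n); cv2.imwrite('pics/'+f,s['image']); return s
def ray(s,u,v,z):
    K=np.array(s['intrinsics']);T=np.array(s['world_to_cam']);R=T[:3,:3];c=-R.T@T[:3,3]
    d=R.T@np.linalg.inv(K)@np.array([u,v,1.]); return c+d*(z-c[2])/d[2]
def proj(s,p):
    K=np.array(s['intrinsics']);T=np.array(s['world_to_cam']);q=T[:3,:3]@np.array(p)+T[:3,3];q=K@q;return q[:2]/q[2]
E
python3 - <<'E'
from h import *
import pickle
d={}
for n in ['top','scene']:
    d[n]=snap(n,n+'0.png'); s=d[n];T=np.array(s['world_to_cam']);print(n,-T[:3,:3].T@T[:3,3])
pickle.dump(d,open('s0.pkl','wb'))
st=telemetry.get_state();print({k:np.round(v,3) for k,v in st.items()})
E
```

```text
pics
top [0.48912878 0.00637268 0.98024169]
scene [1.19878466 0.32092856 0.60585924]
{'clock': np.float64(0.1), 'q': array([ 1.286,  0.69 , -0.195,  1.566,  0.157,  0.903, -0.215]), 'qd': array([-0.002, -0.004, -0.   , -0.001,  0.001,  0.   ,  0.002]), 'joint_torque': array([-3.0000e-03, -5.2850e+01, -1.2710e+00, -1.5384e+01, -5.3000e-02,
        2.0000e-03,  0.0000e+00]), 'tool_pos': array([ 0.196, -0.593,  0.238]), 'eef_rot': array([-0.698, -0.113,  0.698, -0.112]), 'contact_force': array([-0.169,  0.76 , -0.574]), 'moment': array([ 0.002,  0.037, -0.025]), 'opening': np.float64(0.999)}
```

View pics/top0.png

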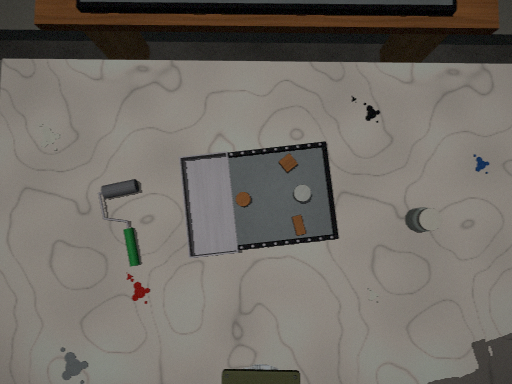

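View pics/scene0.png

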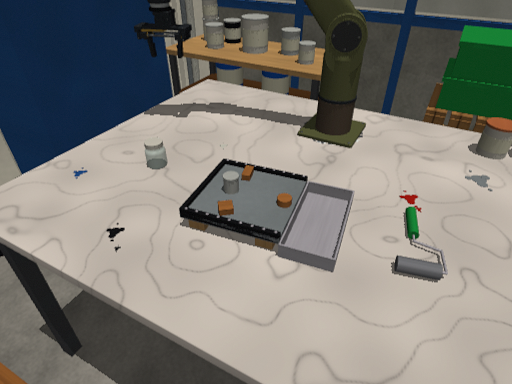

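The top view shows the board around (283,198), with the tray on its left (world +y). The square is at (288,162), the bar at (299,225), the plug at (243,200) and the pot at (302,194). The roller is at the far left and the jar at (420,220). Next I'll measure them.

```bash
cat > m.py <<'E'
from h import *
def measure(s,verbose=True):
    im=s['image'];hsv=cv2.cvtColor(im,cv2.COLOR_BGR2HSV)
    m=((hsv[...,0]<18)&(hsv[...,1]>120)&(hsv[...,2]>60)).astype(np.uint8)
    m[:130]=0
    cs,_=cv2.findContours(m,cv2.RETR_EXTERNAL,cv2.CHAIN_APPROX_NONE)
    out=[]
    for c in cs:
        a=cv2.contourArea(c)
        if a<60: continue
        P=np.array([ray(s,u,v,.07)[:2] for u,v in c[:,0]])*1000
        rc=cv2.minAreaRect(P.astype(np.float32)); 
        print('px',c[:,0].mean(0).round(1),a,'rect c',np.round(rc[0],1),'sz',np.round(rc[1],1),'ang',round(rc[2],1))
    return m
E
python3 - <<'E'
from m import *
import pickle
d=pickle.load(open('s0.pkl','rb'));s=d['top']
measure(s)
im=s['image'];hsv=cv2.cvtColor(im,cv2.COLOR_BGR2HSV)
cv2.imwrite('pics/crop0.png',cv2.resize(im[130:270,170:345],None,fx=4,fy=4,interpolation=cv2.INTER_CUBIC))
# board outline: dark rim
m=(hsv[...,2]<45).astype(np.uint8);m[:135]=0;m[262:]=0;m[:,:215]=0;m[:,350:]=0
m=cv2.morphologyEx(m,cv2.MORPH_CLOSE,np.ones((3,3)))
pts=np.argwhere(m)[:,::-1].astype(np.int32)
cs,_=cv2.findContours(m,cv2.RETR_EXTERNAL,cv2.CHAIN_APPROX_NONE)
c=max(cs,key=len)
P=np.array([ray(s,u,v,.062)[:2] for u,v in c[:,0]])*1000
rc=cv2.minAreaRect(P.astype(np.float32));print('board',rc,cv2.boxPoints(rc))
print(im[198,270:320:3].tolist())
E
```

```text
px [139.4 290.9] 149.5 rect c [313.7 311.8] sz [39.3 45.6] ang 46.0
px [298.5 224.9] 156.0 rect c [484.8 -90.1] sz [48.5 23.9] ang 15.2
px [242.7 198.7] 140.5 rect c [549.8  51.7] sz [33.3 35.8] ang 0.7
px [287.6 162.5] 164.0 rect c [644.4 -61.7] sz [35.5 34.4] ang 38.2
board ((560.8887939453125, -48.697265625), (253.0749053955078, 255.9613494873047), 7.248335361480713) [[ 419.2152     62.295418]
 [ 451.5099   -191.62045 ]
 [ 702.5624   -159.68994 ]
 [ 670.2677     94.22592 ]]
[[90, 89, 86], [92, 91, 88], [91, 89, 85], [92, 95, 90], [92, 88, 87], [91, 95, 89], [89, 88, 83], [91, 91, 87], [52, 53, 48], [124, 131, 131], [125, 130, 126], [119, 126, 123], [120, 125, 124], [65, 68, 64], [88, 88, 83], [91, 90, 85], [86, 87, 80]]
```

View pics/crop0.png

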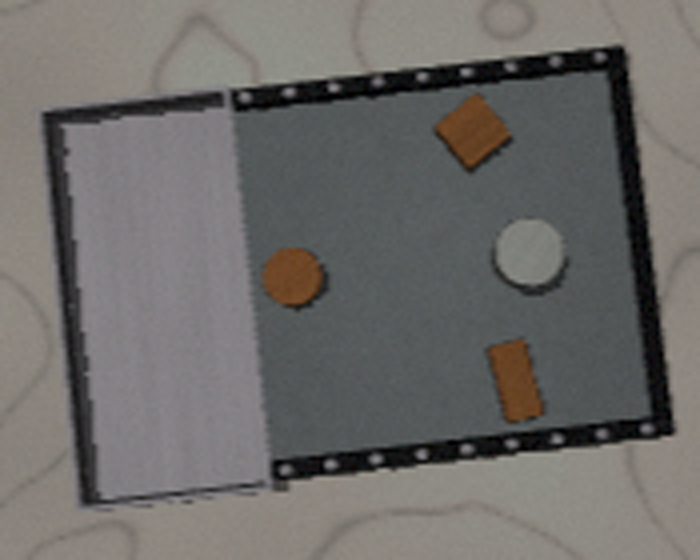

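```bash
cat >> h.py <<'E'
th=np.deg2rad(7.0);C=np.array([.561,-.0485])
ex=np.array([np.cos(th),np.sin(th)]);ey=np.array([-np.sin(th),np.cos(th)])
def b2w(x,y): return C+(x*ex+y*ey)/1000
def w2b(p): d=(np.array(p[:2])-C)*1000; return np.array([d@ex,d@ey])
E
python3 - <<'E'
from h import *
import pickle
from scipy.spatial.transform import Rotation as R
d=pickle.load(open('s0.pkl','rb'));s=d['top']
print('pot',w2b(ray(s,302.5,193,.098)),ray(s,302.5,193,.098))
for n,p in dict(sq=(.6444,-.0617),bar=(.4848,-.0901),plug=(.5498,.0517)).items(): print(n,w2b(p).round(1))
# corners in board frame; tray edge line top at z .05: crop (232,92),(272,478)
for u,v in [(232,92),(272,483),(622,47),(672,433),(42,112),(82,505)]:
    z=.062 if u>300 else (.05 if u>200 else .04)
    print(u,v,w2b(ray(s,170+u/4,130+v/4,z)).round(1))
# scene cross-check: expected pixel of each
for n,p in dict(sq=(.6444,-.0617,.07),bar=(.4848,-.0901,.07),plug=(.5498,.0517,.07)).items(): print(n,proj(d['scene'],p).round(1))
print('jar',ray(s,427,219,.085))
print(R.from_quat(telemetry.get_state()['eef_rot']).as_matrix().round(3))
print('wanted tool y ±',ex)
for n,(x,y) in dict(barS=(-80,-75),barE=(-80,140),plS=(2,50),plE=(2,140),sqS=(81,-75),sqE=(81,140)).items(): print(n,b2w(x,y).round(4))
E
```

```text
pot [ -3.44693283 -48.16418655] [ 0.5634485  -0.09672525  0.098     ]
sq [ 81.2 -23.3]
bar [-80.7 -32. ]
plug [  1.1 100.8]
232 92 [126.3 128.2]
272 483 [-130.5  128.8]
622 47 [ 125.3 -127.8]
672 433 [-125.9 -129. ]
42 112 [128.9 256.1]
82 505 [-132.   254.4]
sq [226.7 203.4]
bar [248.6 169.2]
plug [284.9 196.3]
jar [ 0.50340088 -0.4085036   0.085     ]
[[-0.001  0.313 -0.95 ]
 [ 0.002 -0.95  -0.313]
 [-1.    -0.002  0.   ]]
wanted tool y ± [0.99254615 0.12186934]
barS [ 0.4907 -0.1327]
barE [0.4645 0.0807]
plS [0.5569 0.0014]
plE [0.5459 0.0907]
sqS [ 0.6505 -0.1131]
sqE [0.6243 0.1003]
```

Call:
send_rows --commands '[0.098, 0.154, 0, 0, 0, 0.073, 0.8, 0.098, 0.154, 0, 0, 0, 0.073, 0.8, 0.098, 0.154, 0, 0, 0, 0.073, 0.8, 0.098, 0.154, 0, 0, 0, 0.073, 0.8, 0.098, 0.154, 0, 0, 0, 0.073, 0.8, 0.098, 0.154, 0, 0, 0, 0.073, 0.8, 0.098, 0.154, 0, 0, 0, 0.073, 0.8, 0.098, 0.154, 0, 0, 0, 0.073, 0.8, 0.098, 0.154, 0, 0, 0, 0.073, 0.8, 0.098, 0.154, 0, 0, 0, 0.073, 0.8, 0.098, 0.154, 0, 0, 0, 0.073, 0.8, 0.098, 0.154, 0, 0, 0, 0.073, 0.8]'

```text
clock: 1.3
tool_pos: [0.4889, -0.1188, 0.2349]
eef_rot: [0.456, 0.538, -0.46, 0.54]
contact_force: [0.4, 0.2, -0.6]
opening: 0.198
```

```bash
cat > st.py <<'E'
from h import *
from scipy.spatial.transform import Rotation as R
s=telemetry.get_state();M=R.from_quat(s['eef_rot']).as_matrix()
print('t',round(s['clock'],2),'tcp',np.round(s['tool_pos'],4),'b',w2b(s['tool_pos']).round(1),'yaw_y',np.rad2deg(np.arctan2(M[1,1],M[0,1])).round(2),'x',M[:,0].round(3),'op',round(float(s['opening']),3),'F',np.round(s['contact_force'],1))
E
python3 st.py
```

```text
t 1.3 tcp [ 0.4889 -0.1188  0.2349] b [-80.1 -61. ] yaw_y 9.31 x [-0.003 -0.006 -1.   ] op 0.198 F [ 0.4  0.2 -0.6]
```

Call:
send_rows --commands '[0.005, -0.038, 0, 0, 0, -0.013, 0.8, 0.005, -0.038, -0.1, 0, 0, -0.013, 0.8, 0, 0, -0.14, 0, 0, 0, 0.8, 0, 0, -0.14, 0, 0, 0, 0.8, 0, 0, -0.1, 0, 0, 0, 0.8, 0, 0, 0, 0, 0, 0, 0.8]'

```text
clock: 1.9
tool_pos: [0.4964, -0.1308, 0.1117]
eef_rot: [0.466, 0.531, -0.465, 0.534]
contact_force: [-0.2, -0.4, 0.4]
opening: 0.2
```

```bash
python3 st.py
```

```text
t 1.9 tcp [ 0.4964 -0.1308  0.1117] b [-74.2 -73.9] yaw_y 7.62 x [ 0.005 -0.001 -1.   ] op 0.2 F [-0.2 -0.4  0.4]
```

Call:
send_rows --commands '[-0.021, -0.027, -0.08, 0, 0, -0.007, 0.8, 0, 0, -0.08, 0, 0, 0, 0.8, 0, 0, -0.04, 0, 0, 0, 0.8, 0, 0, 0, 0, 0, 0, 0.8]'

```text
clock: 2.3
tool_pos: [0.4925, -0.1398, 0.0631]
eef_rot: [0.471, 0.526, -0.469, 0.531]
contact_force: [-0.0, -0.2, 0.1]
opening: 0.204
```

```bash
python3 st.py
```

```text
t 2.3 tcp [ 0.4925 -0.1398  0.0631] b [-79.1 -82.3] yaw_y 6.77 x [ 0.008 -0.003 -1.   ] op 0.204 F [-0.  -0.2  0.1]
```

Call:
send_rows --commands '[0, 0, -0.03, 0, 0, 0, 0.8, 0, 0, 0, 0, 0, 0, 0.8, -0.007, 0.06, 0, 0, 0, 0, 0.8, -0.007, 0.06, 0, 0, 0, 0, 0.8, -0.007, 0.06, 0, 0, 0, 0, 0.8, -0.007, 0.06, 0, 0, 0, 0, 0.8, -0.007, 0.06, 0, 0, 0, 0, 0.8]'

```text
clock: 3.0
tool_pos: [0.4874, -0.0664, 0.0601]
eef_rot: [0.474, 0.521, -0.469, 0.533]
contact_force: [0.3, 0.1, 0.2]
opening: 0.201
```

```bash
python3 st.py; python3 - <<'E'
from m import *
s=snap('scene','sc1.png'); s=snap('top','t1.png');measure(s)
cv2.imwrite('pics/t1c.png',cv2.resize(s['image'][130:270,170:345],None,fx=4,fy=4))
E
```

```text
t 3.0 tcp [ 0.4874 -0.0664  0.0601] b [-75.2  -8.8] yaw_y 6.34 x [ 0.018 -0.006 -1.   ] op 0.201 F [0.3 0.1 0.2]
px [139.5 291. ] 150.0 rect c [313.7 311.8] sz [39.3 45.6] ang 46.0
px [242.7 198.7] 142.5 rect c [549.5  51.9] sz [34.8 35.6] ang 72.4
px [287.6 162.5] 166.0 rect c [643.9 -61.4] sz [35.4 34.9] ang 39.6
```

View pics/sc1.png

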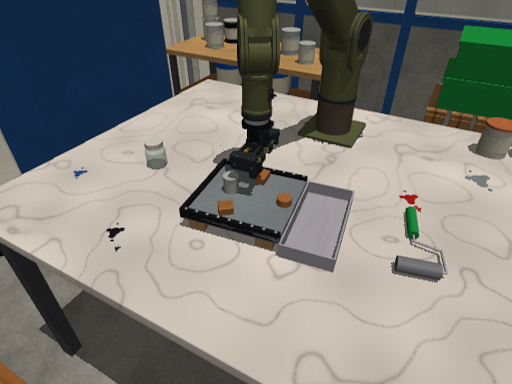

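View pics/t1c.png

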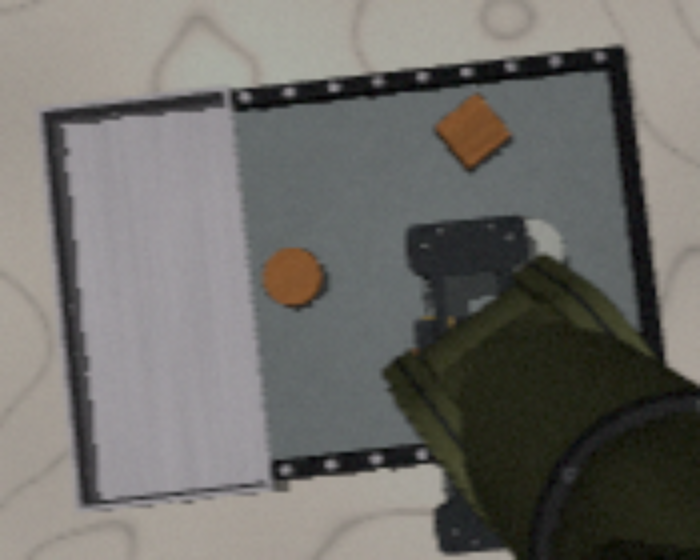

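The scene view shows the bar ahead of the fingers at about (263,176), and the pot hasn't moved. I'll keep pushing, correcting for small drift in x, z and tilt.

Call:
send_rows --commands '[-0.014, 0.058, -0.006, 0.001, 0.003, 0, 0.8, -0.014, 0.058, -0.006, 0.001, 0.003, 0, 0.8, -0.014, 0.058, -0.006, 0.001, 0.003, 0, 0.8, -0.014, 0.058, -0.004, 0.001, 0.003, 0, 0.8, -0.014, 0.058, -0.004, 0, 0.002, 0, 0.8]'

```text
clock: 3.6
tool_pos: [0.4726, 0.0025, 0.0558]
eef_rot: [0.472, 0.525, -0.474, 0.527]
contact_force: [1.0, -0.2, 0.1]
opening: 0.199
```

```bash
python3 st.py; python3 - <<'E'
from m import *
s=snap('scene','sc2.png')
cv2.imwrite('pics/sc2c.png',cv2.resize(s['image'][110:280,160:370],None,fx=3,fy=3))
E
```

```text
t 3.6 tcp [0.4726 0.0025 0.0558] b [-81.6  61.4] yaw_y 6.05 x [ 0.001 -0.004 -1.   ] op 0.199 F [ 1.  -0.2  0.1]
```

View pics/sc2c.png

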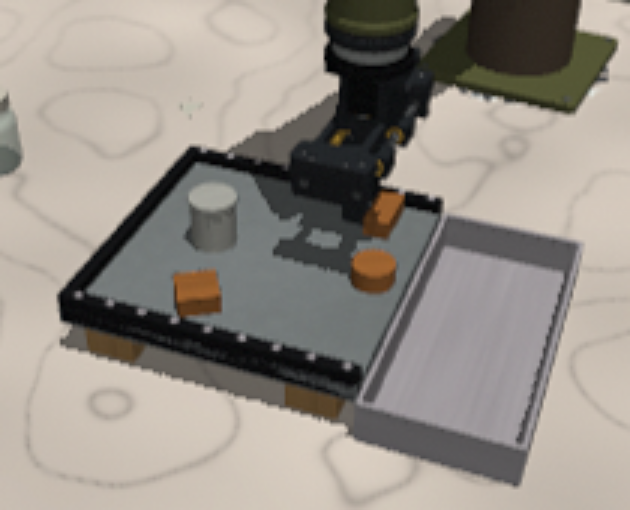

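The bar is square on the fingers and about 40 mm from the edge, and the other pieces are undisturbed. I'll continue over the edge.

Call:
send_rows --commands '[-0.007, 0.05, 0.002, 0, 0, 0.003, 0.8, -0.007, 0.05, 0, 0, 0, 0.003, 0.8, -0.007, 0.05, 0, 0, 0, 0.003, 0.8, -0.007, 0.05, 0, 0, 0, 0, 0.8, -0.007, 0.05, 0, 0, 0, 0, 0.8, -0.007, 0.05, 0, 0, 0, 0, 0.8, -0.007, 0.05, 0, 0, 0, 0, 0.8, 0, 0, 0, 0, 0, 0, 0.8]'

```text
clock: 4.45
tool_pos: [0.4612, 0.0958, 0.0573]
eef_rot: [0.469, 0.528, -0.469, 0.531]
contact_force: [0.2, 0.4, 0.0]
opening: 0.201
```

```bash
python3 st.py; python3 - <<'E'
from m import *
s=snap('scene','sc3.png')
cv2.imwrite('pics/sc3c.png',cv2.resize(s['image'][110:280,160:370],None,fx=3,fy=3))
E
```

```text
t 4.45 tcp [0.4612 0.0958 0.0573] b [-81.5 155.4] yaw_y 6.97 x [ 0.004 -0.003 -1.   ] op 0.201 F [0.2 0.4 0. ]
```

View pics/sc3c.png

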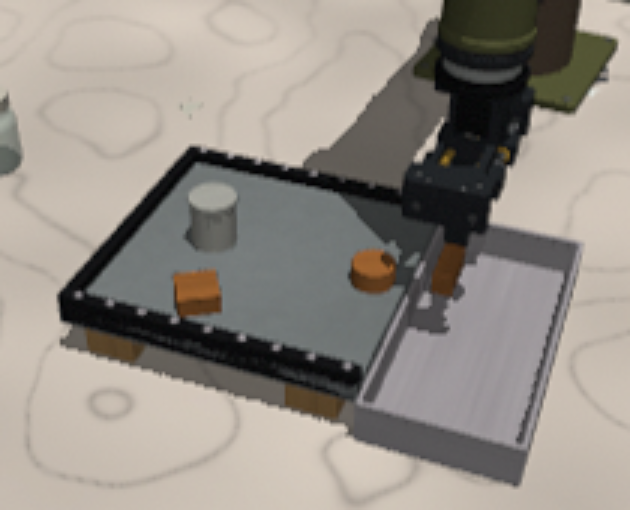

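The bar is tipping into the tray in front of the fingers. Next I'll lift and go behind the plug.

Call:
send_rows --commands '[0, 0, 0.12, 0, 0, 0, 0.8, 0, 0, 0.12, 0, 0, 0, 0.8, 0, 0, 0.08, 0, 0, 0, 0.8, 0.094, -0.092, 0, 0, 0, 0, 0.8, 0.094, -0.092, 0, 0, 0, 0, 0.8, 0.094, -0.092, 0, 0, 0, 0, 0.8, 0.08, -0.08, 0, 0, 0, 0, 0.8, 0, 0, 0, 0, 0, 0, 0.8, 0, 0, 0, 0, 0, 0, 0.8]'

```text
clock: 5.4
tool_pos: [0.552, -0.0074, 0.1402]
eef_rot: [0.467, 0.525, -0.475, 0.53]
contact_force: [-0.8, 0.3, -0.5]
opening: 0.2
```

```bash
python3 st.py; python3 - <<'E'
from m import *
s=snap('scene','sc4.png')
cv2.imwrite('pics/sc4c.png',cv2.resize(s['image'][110:280,160:370],None,fx=3,fy=3))
E
```

```text
t 5.4 tcp [ 0.552  -0.0074  0.1402] b [-3.9 41.9] yaw_y 6.46 x [-0.001 -0.013 -1.   ] op 0.2 F [-0.8  0.3 -0.5]
```

View pics/sc4c.png

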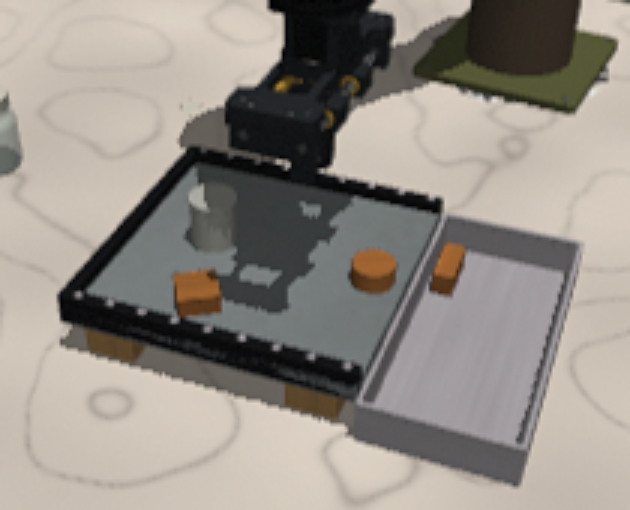

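The bar now lies flat in the tray at about (447,268) in the crop. Next I'll descend behind the plug.

Call:
send_rows --commands '[0.02, 0.003, -0.1, 0.004, 0, 0.002, 0.8, 0, 0, -0.1, 0.004, 0, 0.002, 0.8, 0, 0, -0.08, 0, 0, 0, 0.8, 0, 0, -0.04, 0, 0, 0, 0.8, 0, 0, 0, 0, 0, 0, 0.8]'

```text
clock: 5.95
tool_pos: [0.5536, -0.0032, 0.0588]
eef_rot: [0.467, 0.531, -0.468, 0.53]
contact_force: [-0.1, -0.6, 0.3]
opening: 0.198
```

```bash
python3 st.py
```

```text
t 5.95 tcp [ 0.5536 -0.0032  0.0588] b [-1.8 45.9] yaw_y 7.2 x [-0.003 -0.    -1.   ] op 0.198 F [-0.1 -0.6  0.3]
```

Call:
send_rows --commands '[0.012, 0.002, -0.008, 0, 0, 0, 0.8, -0.006, 0.03, 0, 0, 0, 0, 0.8, -0.006, 0.04, 0, 0, 0, 0, 0.8, -0.006, 0.048, 0, 0, 0, 0, 0.8, -0.006, 0.048, 0, 0, 0, 0, 0.8, -0.006, 0.048, 0, 0, 0, 0, 0.8, -0.006, 0.048, 0, 0, 0, 0, 0.8, -0.006, 0.048, 0, 0, 0, 0, 0.8, -0.006, 0.048, 0, 0, 0, 0, 0.8, -0.006, 0.048, 0, 0, 0, 0, 0.8, 0, 0, 0, 0, 0, 0, 0.8]'

```text
clock: 7.05
tool_pos: [0.543, 0.1128, 0.0604]
eef_rot: [0.468, 0.532, -0.465, 0.531]
contact_force: [0.0, 0.2, -0.2]
opening: 0.198
```

```bash
python3 st.py; python3 - <<'E'
from m import *
s=snap('scene','sc5.png')
cv2.imwrite('pics/sc5c.png',cv2.resize(s['image'][110:280,160:370],None,fx=3,fy=3))
E
```

```text
t 7.05 tcp [0.543  0.1128 0.0604] b [  1.8 162.3] yaw_y 7.51 x [ 0.002  0.004 -1.   ] op 0.198 F [ 0.   0.2 -0.2]
```

View pics/sc5c.png

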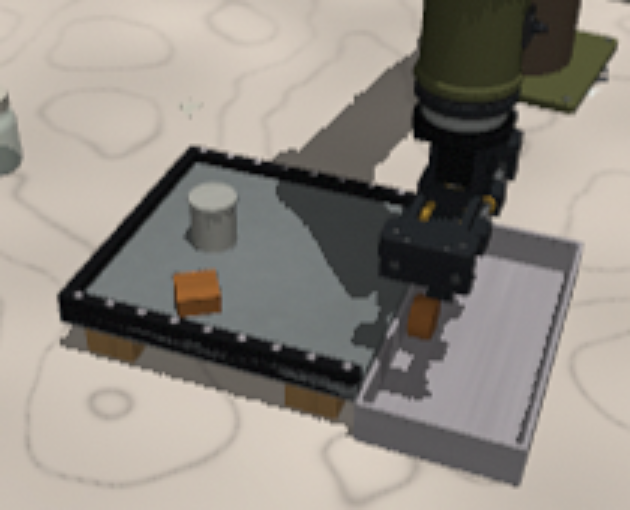

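The plug has gone over and is standing or falling in the tray. I'll lift, then move behind the square.

Call:
send_rows --commands '[0, 0, 0.12, 0, 0, 0, 0.8, 0, 0, 0.12, 0, 0, 0, 0.8, 0, 0, 0.08, 0, 0, 0, 0.8, 0.072, -0.15, 0, 0, 0, 0, 0.8, 0.072, -0.15, 0, 0, 0, 0, 0.8, 0.072, -0.15, 0, 0, 0, 0, 0.8, 0.072, -0.15, 0, 0, 0, 0, 0.8, 0.072, -0.15, 0, 0, 0, 0, 0.8, 0.072, -0.15, 0, 0, 0, 0, 0.8, 0, 0, 0, 0, 0, 0, 0.8]'

```text
clock: 8.1
tool_pos: [0.6507, -0.1338, 0.1428]
eef_rot: [0.466, 0.528, -0.471, 0.531]
contact_force: [-0.7, 0.3, -0.9]
opening: 0.203
```

```bash
python3 st.py; python3 - <<'E'
from m import *
s=snap('scene','sc6.png')
cv2.imwrite('pics/sc6c.png',cv2.resize(s['image'][110:280,160:370],None,fx=3,fy=3))
E
```

```text
t 8.1 tcp [ 0.6507 -0.1338  0.1428] b [ 78.7 -95.6] yaw_y 6.98 x [-0.002 -0.008 -1.   ] op 0.203 F [-0.7  0.3 -0.9]
```

View pics/sc6c.png

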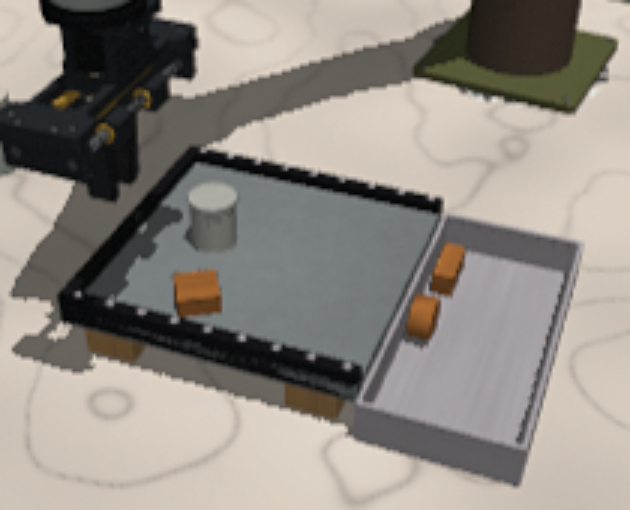

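The plug is standing on its rim inside the tray at about (423,318) in the crop, the bar is flat, and the pot is unmoved. Now the square.

Call:
send_rows --commands '[0.006, 0.033, -0.1, 0.003, 0, 0, 0.8, 0, 0, -0.1, 0.002, 0, 0, 0.8, 0, 0, -0.09, 0, 0, 0, 0.8, 0, 0, -0.045, 0, 0, 0, 0.8, 0, 0, 0, 0, 0, 0, 0.8]'

```text
clock: 8.65
tool_pos: [0.6486, -0.1179, 0.057]
eef_rot: [0.468, 0.534, -0.467, 0.528]
contact_force: [-1.0, -0.1, 0.3]
opening: 0.201
```

```bash
python3 st.py
```

```text
t 8.65 tcp [ 0.6486 -0.1179  0.057 ] b [ 78.5 -79.6] yaw_y 7.25 x [-0.005  0.006 -1.   ] op 0.201 F [-1.  -0.1  0.3]
```

Call:
send_rows --commands '[0.01, 0.02, 0, 0, 0, 0, 0.8, -0.005, 0.04, 0, 0, 0, 0, 0.8, -0.006, 0.048, 0, 0, 0, 0, 0.8, -0.006, 0.048, 0, 0, 0, 0, 0.8, -0.006, 0.048, 0, 0, 0, 0, 0.8, -0.006, 0.048, 0, 0, 0, 0, 0.8]'

```text
clock: 9.25
tool_pos: [0.6457, -0.0489, 0.0614]
eef_rot: [0.469, 0.532, -0.465, 0.529]
contact_force: [0.6, -0.8, -0.0]
opening: 0.197
```

```bash
python3 st.py; python3 - <<'E'
from m import *
s=snap('scene','sc7.png')
cv2.imwrite('pics/sc7c.png',cv2.resize(s['image'][110:280,160:370],None,fx=3,fy=3))
E
```

```text
t 9.25 tcp [ 0.6457 -0.0489  0.0614] b [ 84.  -10.7] yaw_y 7.24 x [ 0.001  0.007 -1.   ] op 0.197 F [ 0.6 -0.8 -0. ]
```

View pics/sc7c.png

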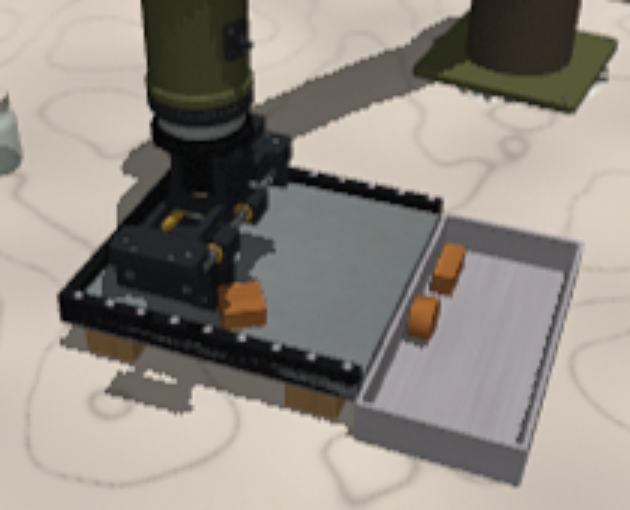

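The square is ahead of the fingers and tracking well. I'll continue, trimming z and x.

Call:
send_rows --commands '[-0.008, 0.048, -0.006, -0.001, 0, 0, 0.8, -0.008, 0.048, -0.006, -0.001, 0, 0, 0.8, -0.008, 0.048, -0.004, -0.001, 0, 0, 0.8, -0.006, 0.048, -0.003, -0.001, 0, 0, 0.8, -0.006, 0.048, 0, 0, 0, 0, 0.8, -0.006, 0.048, 0, 0, 0, 0, 0.8]'

```text
clock: 9.9
tool_pos: [0.634, 0.0313, 0.0564]
eef_rot: [0.467, 0.531, -0.466, 0.531]
contact_force: [-0.1, 0.1, 0.6]
opening: 0.201
```

```bash
python3 st.py; python3 - <<'E'
from m import *
s=snap('scene','sc8.png')
cv2.imwrite('pics/sc8c.png',cv2.resize(s['image'][110:280,160:370],None,fx=3,fy=3))
E
```

```text
t 9.9 tcp [0.634  0.0313 0.0564] b [82.2 70.3] yaw_y 7.36 x [ 0.001  0.001 -1.   ] op 0.201 F [-0.1  0.1  0.6]
```

View pics/sc8c.png

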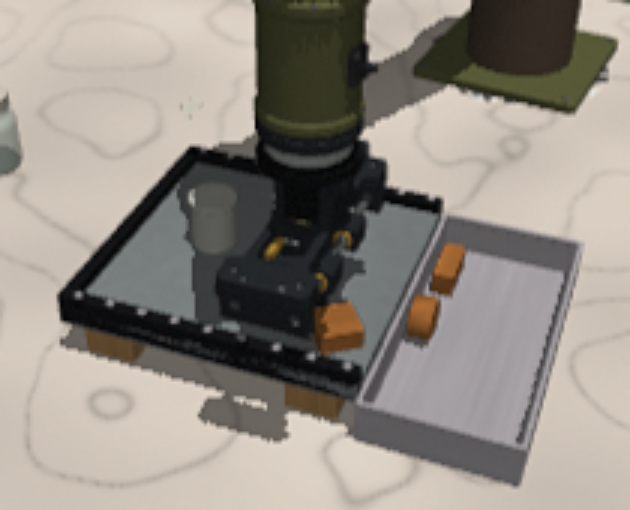

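Call:
send_rows --commands '[-0.006, 0.044, 0.001, 0, 0, 0, 0.8, -0.006, 0.044, 0.001, 0, 0, 0, 0.8, -0.006, 0.044, 0, 0, 0, 0, 0.8, -0.006, 0.044, 0, 0, 0, 0, 0.8, -0.006, 0.044, 0, 0, 0, 0, 0.8, -0.006, 0.044, 0, 0, 0, 0, 0.8, -0.006, 0.044, 0, 0, 0, 0, 0.8, 0, 0, 0, 0, 0, 0, 0.8]'

```text
clock: 10.75
tool_pos: [0.6218, 0.1207, 0.0571]
eef_rot: [0.467, 0.533, -0.464, 0.531]
contact_force: [-0.2, -0.0, 0.2]
opening: 0.198
```

```bash
python3 st.py; python3 - <<'E'
from m import *
s=snap('scene','sc9.png')
cv2.imwrite('pics/sc9c.png',cv2.resize(s['image'][110:280,160:370],None,fx=3,fy=3))
E
```

```text
t 10.75 tcp [0.6218 0.1207 0.0571] b [ 80.9 160.6] yaw_y 7.63 x [ 0.001  0.006 -1.   ] op 0.198 F [-0.2 -0.   0.2]
```

View pics/sc9c.png

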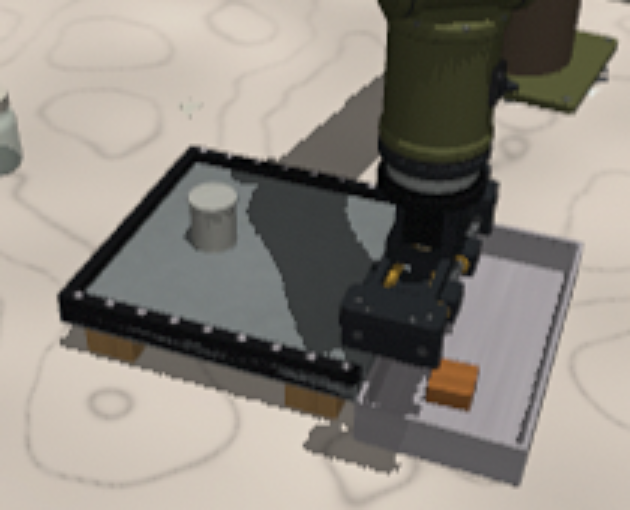

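The square has dropped into the tray. I'll lift well clear and check with the top camera.

Call:
send_rows --commands '[0, 0, 0.14, 0, 0, 0, 0.8, 0, 0, 0.16, 0, 0, 0, 0.8, 0, 0, 0.16, 0, 0, 0, 0.8, 0, 0, 0.16, 0, 0, 0, 0.8, 0, 0, 0.1, 0, 0, 0, 0.8, -0.05, -0.17, 0, 0, 0, 0, 0.8, -0.05, -0.17, 0, 0, 0, 0, 0.8, -0.05, -0.17, 0, 0, 0, 0, 0.8, -0.05, -0.17, 0, 0, 0, 0, 0.8, -0.05, -0.17, 0, 0, 0, 0, 0.8, -0.05, -0.17, 0, 0, 0, 0, 0.8, 0, 0, 0, 0, 0, 0, 0.8]'

```text
clock: 12.0
tool_pos: [0.54, -0.1558, 0.2439]
eef_rot: [0.468, 0.528, -0.471, 0.53]
contact_force: [0.2, 0.5, -0.3]
opening: 0.201
```

Call:
send_rows --commands '[-0.05, -0.17, 0, 0, 0, 0, 0.8, -0.05, -0.17, 0, 0, 0, 0, 0.8, -0.05, -0.17, 0, 0, 0, 0, 0.8, 0, 0, 0, 0, 0, 0, 0.8, 0, 0, 0, 0, 0, 0, 0.8, 0, 0, 0, 0, 0, 0, 0.8]'

```text
clock: 12.6
tool_pos: [0.4995, -0.2874, 0.2439]
eef_rot: [0.469, 0.526, -0.474, 0.528]
contact_force: [0.2, 0.2, 0.7]
opening: 0.199
```

```bash
python3 st.py; python3 - <<'E'
from m import *
s=snap('scene','sc10.png')
a=cv2.resize(s['image'][110:280,160:370],None,fx=3,fy=3)
s=snap('top','t10.png');measure(s);cv2.imwrite('pics/sc10c.png',a)
cv2.imwrite('pics/t10c.png',cv2.resize(s['image'][130:270,90:290],None,fx=4,fy=4,interpolation=cv2.INTER_CUBIC))
import pickle; o=pickle.load(open('s0.pkl','rb'))['top']['image']
d=cv2.absdiff(o,s['image']).max(2); print('roller diff',d[170:270,95:150].max(),'jar',d[205:235,404:440].max(),'pot',d[183:205,291:313].max())
E
```

```text
t 12.6 tcp [ 0.4995 -0.2874  0.2439] b [ -90.1 -229.6] yaw_y 6.32 x [-0.002 -0.007 -1.   ] op 0.199 F [0.2 0.2 0.7]
px [139.5 291. ] 149.0 rect c [313.7 311.8] sz [39.3 45.6] ang 46.0
px [229.2 232.5] 103.0 rect c [463.1  85.1] sz [45.3 17.6] ang 8.3
px [226.  201.8] 67.5 rect c [540.4  93.7] sz [30.8 17.9] ang 1.1
px [209.  181.5] 138.0 rect c [592.6 139.6] sz [32.7 32.4] ang 10.6
roller diff 19 jar 140 pot 14
```

View pics/sc10c.png

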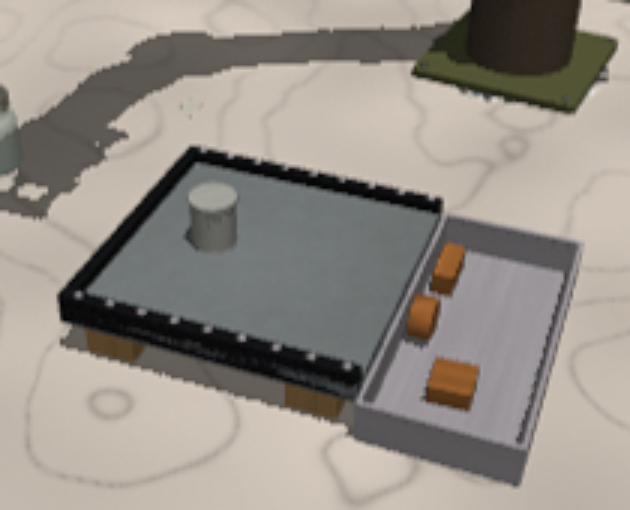

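View pics/t10.png

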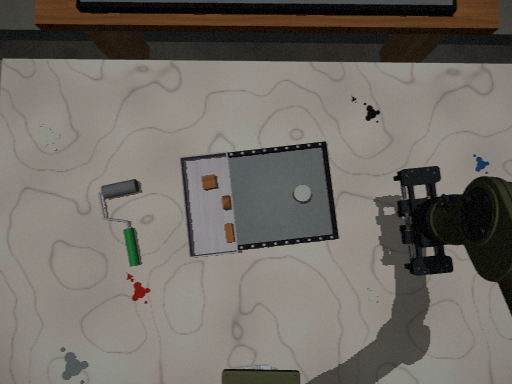

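```bash
python3 - <<'E'
from m import *
t=cams.snapshot('top');s=snap('scene','sc11.png')
hsv=cv2.cvtColor(s['image'],cv2.COLOR_BGR2HSV)
m=((hsv[...,0]<18)&(hsv[...,1]>120)&(hsv[...,2]>60)).astype(np.uint8)
n,l,st,c=cv2.connectedComponentsWithStats(m[170:260,290:340].copy())
def P(s): return np.array(s['intrinsics'])@np.array(s['world_to_cam'])[:3]
for k in range(1,n):
    if st[k][4]<30: continue
    u=c[k]+[290,170]; best=None
    for tp in [(229.2,232.5),(226.,201.8),(209.,181.5)]:
        X=cv2.triangulatePoints(P(t),P(s),np.array(tp),np.array(u)).ravel();X=X[:3]/X[3]
        e=np.linalg.norm(proj(s,X)-u)
        if best is None or e<best[0]: best=(e,X)
    print(u.round(1),st[k],best[0].round(2),best[1].round(3),w2b(best[1]).round(1))
o=__import__('pickle').load(open('s0.pkl','rb'))['scene']['image'];d=cv2.absdiff(o,s['image']).max(2)
print('jar diff scene',d[138:168,142:168].max(),'roller',d[205:280,390:450].max(),'pot',d[170:195,221:241].max())
E
```

```text
[308.7 199. ] [ 14  21  11  17 127] 0.68 [0.462 0.088 0.015] [-81.6 148. ]
[300.4 215.1] [  6  38  10  15 118] 0.79 [0.544 0.098 0.022] [  1.2 147.3]
[310.1 237.6] [ 12  60  17  17 214] 0.11 [ 0.457  0.103 -0.129] [-84.7 163. ]
jar diff scene 106 roller 8 pot 8
```

```bash
python3 - <<'E'
import cv2,numpy as np
a=cv2.imread('pics/scene0.png');b=cv2.imread('pics/sc11.png')
f=lambda i:cv2.resize(i[120:190,120:190],None,fx=5,fy=5)
cv2.imwrite('pics/jar.png',np.hstack([f(a),f(b)]))
E
```

```text
(no output)
```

View pics/jar.png

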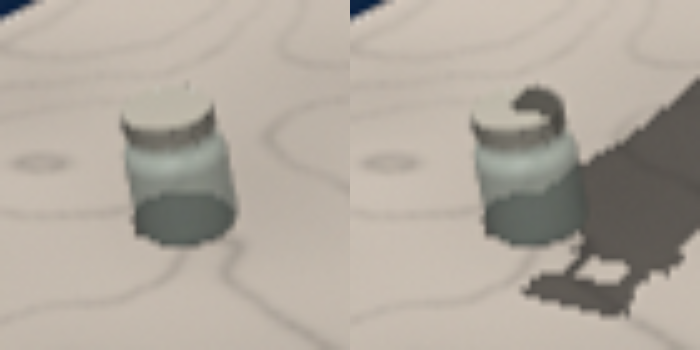

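The jar (left before, right now) is in the same place, and the difference is only the arm's shadow. All three offcuts are in the tray, so I'm handing in.

```bash
python3 -c "
from plant import job
print(job.finish_job())"
```

```text
the job is handed in; nothing more can be done
None
```

All three offcuts are in the scrap tray. I swept the bar, then the plug, then the square along the board and over the open edge with the part-closed fingers. Nothing was picked up, and the arm's clock read about 12.7 s at hand-in.

**Offcuts:** the last pictures show all three inside the tray.
- **Bar:** its centre triangulated at z ≈ 0.015 m, so it is down on the tray floor.
- **Plug:** it stands on its rim against the tray's board-side wall, centre at z ≈ 0.022 m. By its diameter, its top is about level with the tray's own rim.
- **Square:** the two-view check failed because it paired the wrong top-view blob and gave z ≈ -0.13 m. I relied on both pictures instead, which show it flat on the tray floor.

**Other items:** the paint pot and roller match their starting pictures. The jar differed in the picture comparison (by 106 in the scene view), but a before/after look showed that was only the arm's shadow, and it has not moved. In the top view the arm covered the jar, so that view says nothing about it.

**Forces:** the wrist readings I took after each move were about 1 N at most, and the arm was well clear of everything at hand-in.

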